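# Push an empty tin through the flap of the tin caddy

### The job

Throw the empty food tin away: with one finger push the flap of the tin caddy open by its upright plate and hold it open, and with the other finger push the standing tin along the ledge over the edge, so that it drops into the caddy. Open the flap before the tin gets onto it, push the tin only and never lift it, leave the jar, the soap bottle and the mug where they stand, and let the flap close fully behind the tin.

Things in the scene. Friction and masses are not known exactly. Their poses are not given: they have to be found in the camera images.
- caddy: White hollow box 340 (x) x 160 (y) x 140 (z) mm, fixed. Origin: on its underside, below the hinge line, mid-width. x axis: from loading ledge to flap, the pushing direction. Ledge: x -130 to 0, top z 140 mm. Tin's lane on it: y -75 to 3 between rims 11 mm high, no rim at its ends; ledge at y 8 to 80 flat, empty. Flap: x 0 to 117. Fixed deck behind, to 210. Inside empty, 128 mm deep
- hinge_line (a point): Edge where the ledge ends and the flap begins, mid-lane, at ledge height: caddy frame (0, -35, 140) mm. The tin tips over it and slides down the open flap once its centre is some mm past it
- push_plate (a point): Middle of the top edge of the upright steel push plate, on its face toward the ledge. Plate: 42 mm wide (y), 5 thick, part of the flap and turns with it. Flap shut: point at (2, 34.5, 202) mm in the caddy frame, the plate stands 62 mm above the ledge, face 2 mm past the hinge line, beside the tin's lane (which it leaves free), centre 69 mm from mid-lane
- flap (a joint): Steel drop flap 112 x 136 mm, rad: 0 shut, level with ledge; stop 1.25. Hinge along caddy y at x 0, z 138. Pushing the plate along +x swings the flap down inside, a ramp away from the ledge. Fingertip h above ledge, plate pushed d: about atan(d/h); h 20, d 40: 1.1 rad; over 55 it slips past the plate. Springs shut in 1 s: 0.15 N m shut, 0.3 open (6 to 9 N at 20 to 30 mm). Shut, it bears the tin
- tin: Empty food tin, closed upright cylinder 57 mm in diameter, 72 mm high, 50 to 100 g. Origin at the centre of its underside. Stands on the ledge in the lane, its centre 45 to 75 mm before the hinge line
- honey_jar: Bystander: glass jar with a dark lid, 65 mm in diameter, 86 mm high; origin at the centre of its underside
- dish_soap: Bystander: tall yellow soap bottle, 48 x 66 x 199 mm; origin at the centre of its underside
- mug: Bystander: two-tone mug with a handle, 90 x 122 x 105 mm; origin at the centre of its underside
There are look-alikes about, which are no part of the job. Leave any turquoise look-alike of the tin alone.

How it is judged (in metres and radians):
On the way, in this order (a step that is already met when the one before it is completed fails the run):
1. the flap is pushed open while the tin still stands on the ledge (value of joint flap above 0.3 rad and x of tin in the frame of caddy below 0 m and z of tin in the frame of caddy above 0.13 m), for 0.05 s.
2. the tin has gone through the opening (z of tin in the frame of caddy below 0.11 m), for 0.1 s.
At the end, for the whole second after the job is handed in: The tin lies at rest inside the caddy, below its top, and the flap is shut again (within 0.06 rad) (z of tin in the frame of caddy between -0.01 and 0.11 m and x of tin in the frame of caddy between -0.128 and 0.208 m and y of tin in the frame of caddy between -0.078 and 0.078 m and value of joint flap below 0.06 rad and linear speed of tin below 0.03 m/s); the robot touches nothing.
It fails at once if the tin is on the flap (centre past the hinge line) while the flap is not yet open (under 0.25 rad) (x of tin in the frame of caddy above 0.004 m and z of tin in the frame of caddy above 0.13 m and value of joint flap below 0.25 rad).
It fails at once if the tin is lifted off the ledge (by more than 15 mm) (z of tin in the frame of caddy above 0.155 m).
It fails at once if the jar is moved (more than 20 mm) (distance of honey_jar from where it was at the start of the episode above 0.02 m).
It fails at once if the soap bottle is moved (more than 20 mm) (distance of dish_soap from where it was at the start of the episode above 0.02 m).
It fails at once if the mug is moved (more than 20 mm) (distance of mug from where it was at the start of the episode above 0.02 m).
It also fails if it takes over 45 s, if anything falls off the work surface, if the arm or the gripper's body presses on something with over 40 N, if the wrist force passes 120 N, or if a joint passes its speed limit or range.

### The arm

A 6-joint arm with a two-finger parallel gripper is mounted at the origin on a cart in front of the work surface, level with it; the furniture and walls round the work are solid. World frame = base frame: x ahead of the robot, y to its left, z up, the work surface at z = 0. Lengths are in mm, angles in rad, forces in N, time in s.
With the tool pointing down it reaches from about 275 to 1000 mm from the base axis. Payload 8.4 kg.
Tool frame: the origin (TCP) lies midway between the tips of the shut fingers; the grasp point (between the pads) lies 19 mm behind it (r.grip_point_offset is the distance from the TCP to the grasp point, in mm); z points along the fingers, y is the line along which they close (so a half turn about z gives the same grasp; the last joint's range is limited). The gripper opens to 85 mm and grips with 20 to 120 N. Pads are 22 mm wide; open, the fingers measure 114 mm over their backs; the gripper's body (76 mm by 85 mm) begins 54 mm behind the grasp point. The pads swing forward as they close: fully open they stand 13 mm farther back than shut.
Start: joints at [-1.282, 0.353, 1.633, -0, 1.155, -0.002], TCP at [179.198, -598.762, 231.281] pointing down, gripper open.
Joint ranges: [-2.63, 2.63], [-0.92, 2.1], [0.06, 2.66], [-1.3, 4.44], [0, 2.69], [-3.02, 3.02]. Speed limits (rad/s): [2.22, 2.22, 2.79, 3.14, 3.14, 3.14].

### API

Orientations are given as [roll, pitch, yaw] about the fixed x, y, z axes, in that order (R = Rz(yaw) Ry(pitch) Rx(roll)).
In Python, from rig import r gives the robot as it stands. The module is installed in compiled form; this text tells all that it offers.
- The arm moves only by the shell command python3 -m creep 'ROWS' [FORCE]. ROWS is text: rows parted by semicolons, each of 7 numbers parted by spaces: the turn, a rotation vector about the tool's x, y, z in degrees, then the shift along the tool's x, y, z in m, then the closure in counts, from 0 (fully open) to 255 (shut). A call has 1 to 8 rows; each row is the pose to reach, as a shift and turn from the pose commanded when the call began, along the tool's axes at that moment; what a row does not reach only later rows make up. A row lasts 1/8 s, in which the tool goes at most 62.5 mm and 10.7 degrees, less where a joint would pass 70% of its speed; a pose out of reach is approached as far as the arm can. A call with a gripper value outside its range is refused whole. The fingers move at their own pace and stop on an object; FORCE is the grip in N (left out, the last holds). Time passes only in rows, so rows that repeat a pose let the fingers close. It gives the time, the measured TCP pose, the force, the opening and the grip force at its end, in the units of the state.
- r.sense(): the state, without advancing time (a new reading comes with each control period).
- r.grab_frame(name): name is "scene" or "top" or "wrist"; returns a dict with "img" (420x560x3 uint8, red, green, blue), "range_z" (420x560 float32, mm along the optical axis (not along the pixel's ray), 0 where there is no reading), "K" (3x3 intrinsics, pixels), "world_from_camera" (4x4, takes a point from camera to world coordinates). Camera axes: x right, y up, looking along -z (the intrinsics and any distortion apply to the point x, -y, -z); pixel columns grow to the right and rows downward; lengths in mm; the calibration is good to about 2 mm. The wrist camera is an equidistant fisheye: a pixel r from the principal point sees the ray r / f radians off the axis. A picture is of the moment at which its call begins.
- r.sign_off(): hands the job in; it is judged then, once.
The state is a dict: "clock": time; "qpos": joint angles; "qvel": joint speeds; "joint_efforts": joint torques, N m; "eef_pos": TCP position; "tcp_rot": TCP orientation; "contact_force": force on the tool from outside, world axes, zero at the start; "wrist_torque": the same for the moment, N m; "opening": opening from 0.0 (shut) to 1.0 (fully open); "grasp_force": force on a finger pad.
Only numpy, scipy, OpenCV 4.12 (cv2) and the standard library are available. Lean on these libraries where they do the work, as an engineer would, in place of code of your own. Each camera call takes 0.05 s, during which the arm holds its last target. There are 200 camera calls.

## Working session

There is one attempt and no reset: what is moved stays moved. The work goes in short steps, Python scripts to look and compute and a shell command to move; the robot and the scene stay as the last step left them, time stands still between calls to the robot, and variables do not carry over. Pictures are saved under pics/ and viewed, at most 10 in all, crops included, and the job is handed in when it is done.

```bash
mkdir -p pics
cat > h.py <<'E'
import numpy as np, cv2, pickle
from rig import r
def snap(n,f):
    d=r.grab_frame(n); pickle.dump(d,open(f'pics/{f}.pkl','wb')); cv2.imwrite(f'pics/{f}.png',d['img'][:,:,::-1]); return d
def load(f): return pickle.load(open(f'pics/{f}.pkl','rb'))
def cloud(d):
    K=d['K'];z=d['range_z'];v,u=np.mgrid[:z.shape[0],:z.shape[1]]
    p=np.stack([(u-K[0,2])/K[0,0]*z,-(v-K[1,2])/K[1,1]*z,-z],-1)
    T=d['world_from_camera']; w=p@T[:3,:3].T+T[:3,3]; w[z==0]=np.nan; return w
E
python3 - <<'E'
from h import *
a=snap('scene','s0');b=snap('top','t0')
cv2.imwrite('pics/both.png',cv2.resize(np.hstack([a['img'],b['img']])[:,:,::-1],(800,300)))
print(r.sense()); print(a['world_from_camera'].round(2),b['world_from_camera'].round(2),a['K'],b['K'])
E
```

```text
{'clock': 0.1, 'qpos': array([-1.28238666e+00,  3.53607517e-01,  1.63400847e+00,  4.29335493e-05,
        1.15523019e+00, -2.42719668e-03]), 'qvel': array([-1.25057262e-03, -9.31170051e-04, -2.72042111e-03, -1.97305618e-05,
        5.24720564e-04, -1.62415503e-03]), 'joint_efforts': array([-4.18873633e-04, -6.06356907e+01, -3.42818105e+01, -9.74623117e-05,
        3.84361818e-03,  2.67795497e-05]), 'eef_pos': array([ 179.10156399, -598.36156303,  230.64083285]), 'tcp_rot': array([-3.14033922e+00, -4.23000729e-05,  2.90819483e-01]), 'contact_force': array([-0.34554007, -0.40952402,  0.09560996]), 'wrist_torque': array([-0.00104125, -0.02326079, -0.00924677]), 'grasp_force': 0.0, 'opening': 0.9989025331167737}
[[ 8.0000e-02  4.0000e-01 -9.1000e-01 -6.3573e+02]
 [-1.0000e+00  1.0000e-02 -8.0000e-02 -2.6832e+02]
 [-3.0000e-02  9.1000e-01  4.0000e-01  6.3946e+02]
 [ 0.0000e+00  0.0000e+00  0.0000e+00  1.0000e+00]] [[-2.00000e-02  1.00000e+00 -6.00000e-02  4.42690e+02]
 [-1.00000e+00 -1.00000e-02  3.00000e-02 -1.30510e+02]
 [ 3.00000e-02  6.00000e-02  1.00000e+00  1.23178e+03]
 [ 0.00000e+00  0.00000e+00  0.00000e+00  1.00000e+00]] [[413.10763293   0.         274.95206466]
 [  0.         413.10763293 210.2639049 ]
 [  0.           0.           1.        ]] [[461.10985584   0.         278.69127881]
 [  0.         461.10985584 214.5959224 ]
 [  0.           0.           1.        ]]
```

View pics/t0.png

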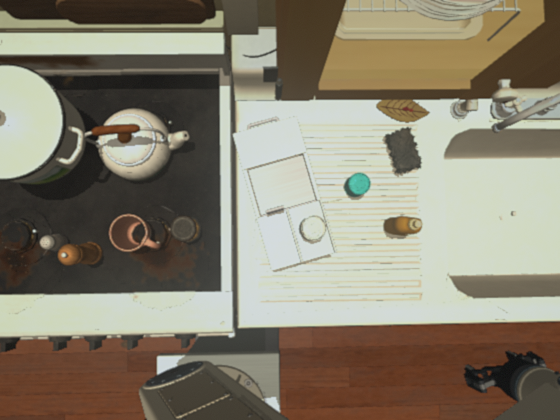

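View pics/s0.png

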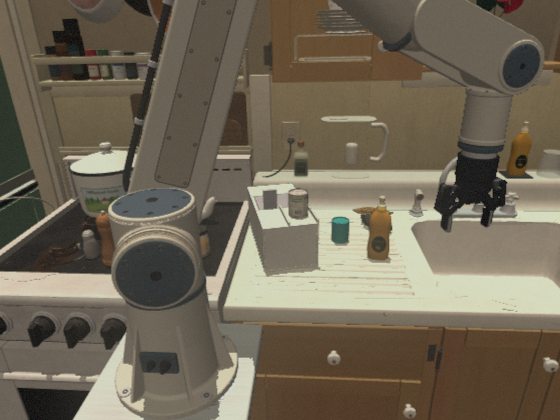

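The top view shows the caddy's ledge nearest the robot, with the tin at (313,228) and the push plate at (277,211). The jar is at (185,229), the mug at (130,232), the soap bottle at (403,225) and the turquoise look-alike at (358,184). Next I'll enlarge the crop and measure.

Run:
```python
from h import *
d=load('t0'); s=load('s0')
c=d['img'][105:285,225:345]; c2=s['img'][170:290,230:350]
im=np.hstack([cv2.resize(c,(400,600),interpolation=cv2.INTER_CUBIC),cv2.resize(c2,(400,400)).copy() if 0 else cv2.copyMakeBorder(cv2.resize(c2,(400,400)),0,200,0,0,cv2.BORDER_CONSTANT)])
cv2.imwrite('pics/c0.png',im[:,:,::-1])
for n,dd in (('top',d),('scene',s)):
    w=cloud(dd); m=(w[...,0]>250)&(w[...,0]<800)&(w[...,1]<0)&(w[...,1]>-350)
    t=m&(abs(w[...,2]-140)<5); P=w[t][:,:2].astype(np.float32)
    print(n,'ledge z',np.median(w[t][:,2]),len(P),cv2.minAreaRect(P),cv2.boxPoints(cv2.minAreaRect(P)).round(0).tolist())
    t=m&(abs(w[...,2]-212)<6);P=w[t]
    cc,_=cv2.minEnclosingCircle(P[:,:2].astype(np.float32)); print('tin',cc,_,P.mean(0),len(P),P[:,2].std())
    t=m&(w[...,2]>165)&(w[...,2]<207)&(np.hypot(w[...,0]-cc[0],w[...,1]-cc[1])>40);P=w[t]
    print('plate',len(P),P.mean(0),P.min(0),P.max(0))
w=cloud(d)
for u,v in((277,211),(269,212),(285,208),(403,225),(358,184),(185,229),(130,232)): print(u,v,w[v,u].round(0))
```

```text
top ledge z 140.83201614612744 8278 ((560.4234008789062, -174.40126037597656), (340.4661560058594, 160.19509887695312), 15.15798282623291) [[375.0, -142.0], [417.0, -296.0], [746.0, -207.0], [704.0, -53.0]]
tin (472.6524658203125, -236.2524871826172) 28.523399353027344 [ 473.00282612 -236.03430417  210.45931829] 504 1.935151017936543
plate 65 [ 516.39714337 -150.4541618   199.11721851] [ 509.35153096 -170.24056263  167.61371849] [ 524.56426442 -129.59035925  205.74903154]
scene ledge z 138.53889728324253 1543 ((556.4774780273438, -171.6449737548828), (347.4584655761719, 159.94647216796875), 15.351327896118164) [[368.0, -141.0], [410.0, -295.0], [745.0, -203.0], [703.0, -49.0]]
tin (470.01788330078125, -235.01097106933594) 30.88532257080078 [ 470.43956418 -234.41915098  208.31204339] 134 1.2043397316601283
plate 149 [ 512.2248478  -147.84778854  183.55678991] [ 504.02689727 -168.36765577  165.38682985] [ 521.99196755 -127.66491985  201.0564457 ]
277 211 [ 515. -158.  140.]
269 212 [ 511. -139.  173.]
285 208 [ 522. -177.  138.]
403 225 [ 477. -456.  148.]
358 184 [ 586. -368.   67.]
185 229 [477.  68.  88.]
130 232 [474. 226.  10.]
```

View pics/c0.png

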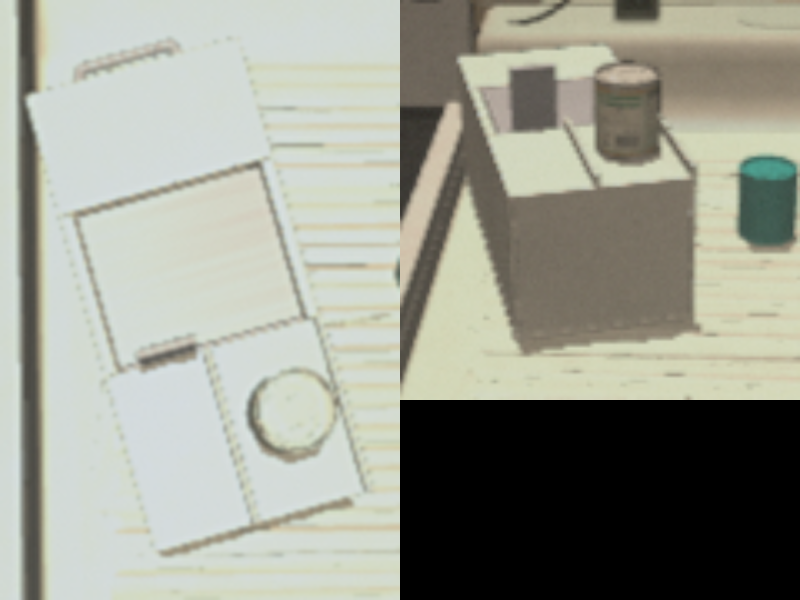

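Two views agree on the caddy: yaw about 15.2°, origin about (520, -184), ledge z about 140. The tin is at caddy (-60, -37) with its top near 210, which fits the text, and the plate is where it should be. I'll hold the open gripper at 40° to the caddy's y axis. One straight +x push then moves the tin with the rear finger and swings the plate with the front one.

```bash
cat >> h.py <<'E'
from scipy.spatial.transform import Rotation as Ro
A=np.radians(15.2); O=np.array([520.3,-184.,0]); C=Ro.from_euler('z',A)
def status():
    s=r.sense(); R=Ro.from_euler('xyz',s['tcp_rot']); c=C.inv().apply(s['eef_pos']-O)
    th=90+15.2-(np.degrees(s['tcp_rot'][2])-90+180)
    print('t',s['clock'],'caddy',c.round(1),'rpy',np.degrees(s['tcp_rot']).round(1),'th',round(th,1),'F',s['contact_force'].round(1),'op',s['opening']); return s,R
def to(x,y,z,yaw):  # caddy target
    s,R=status(); dp=R.inv().apply(C.apply([x,y,z])+O-s['eef_pos']); T=Ro.from_euler('xyz',[np.pi,0,np.radians(yaw)])
    print('shift m',(dp/1000).round(4),'turn',np.degrees((R.inv()*T).as_rotvec()).round(2))
E
python3 -c "
from h import *
to(-78,0,290,-24.8)"; python3 -m creep '0 0 0 0 0 -0.06 0'
```

```text
t 0.1 caddy [-437.9 -310.4  230.6] rpy [-179.9   -0.    16.7] th -1.5 F [-0.3 -0.4  0.1] op 0.9989025331167737
shift m [ 0.3677 -0.3012 -0.059 ] turn [-7.000e-02  2.000e-02  4.146e+01]
clock: 0.22
eef_pos: [178.4, -596.0, 286.8]
tcp_rot: [-3.131, -0.0, 0.291]
contact_force: [1.0, -1.3, 0.5]
opening: 1.002
grasp_force: 0.0
```

```bash
python3 -m creep '0 0 5 0.046 -0.038 0 0; 0 0 10 0.092 -0.075 0 0; 0 0 16 0.138 -0.113 0 0; 0 0 21 0.184 -0.15 0 0; 0 0 26 0.23 -0.188 0 0; 0 0 31 0.276 -0.225 0 0; 0 0 36 0.322 -0.263 0 0; 0 0 41 0.36 -0.295 0 0'
python3 -m creep '0 0 0 0 0 0 0; 0 0 0 0 0 0 0'
python3 - <<'E'
from h import *
to(-78,0,180,-24.8)
d=snap('wrist','w1'); e=snap('top','t1')
cv2.imwrite('pics/v1.png',np.vstack([d['img'],]) [:,:,::-1])
E
```

```text
clock: 1.23
eef_pos: [440.2, -210.9, 291.2]
tcp_rot: [-3.141, 0.0, -0.427]
contact_force: [2.0, 0.3, 0.3]
opening: 1.0
grasp_force: 0.0
clock: 1.48
eef_pos: [439.2, -213.0, 291.0]
tcp_rot: [3.141, 0.001, -0.423]
contact_force: [-0.6, -1.2, 0.9]
opening: 1.003
grasp_force: 0.0
t 1.475 caddy [-85.9  -6.7 291. ] rpy [180.    0.  -24.2] th 39.4 F [-0.6 -1.2  0.9] op 1.0032673539084411
shift m [ 0.0019 -0.0102  0.111 ] turn [0.03 0.03 0.56]
```

View pics/w1.png

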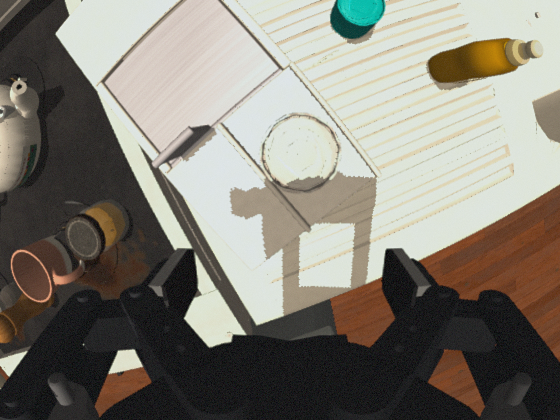

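The wrist view shows the tin at (300,152), the plate at (180,147) and the finger tips near (180,275) and (405,270). I'll check this against projections of my model.

Run:
```python
from h import *
d=load('w1');T=np.linalg.inv(d['world_from_camera']);K=d['K'];s,R=status()
def pr(p):
    c=T[:3,:3]@p+T[:3,3]; q=np.array([c[0],-c[1],-c[2]]); rr=np.hypot(q[0],q[1]); a=np.arctan2(rr,q[2])
    return (K[:2,2]+K[0,0]*a*q[:2]/rr).round(0)
W=lambda x,y,z: C.apply([x,y,z])+O
print('tips',[pr(s['eef_pos']+R.apply([x,y,-13])) for y in(-42.5,-57,42.5,57) for x in (-11,11)])
print('tin top c',pr(W(-60,-37,212)),'plate top',pr(W(2,13.5,202)),pr(W(2,55.5,202)),'ledge corner',pr(W(-130,-80,140)),pr(W(0,-80,140)),'rim end',pr(W(-130,5,150)))
```

```text
t 1.575 caddy [-86.4  -7.3 291.1] rpy [180.    0.  -24.4] th 39.6 F [0.1 0.2 0.8] op 0.9983996062038183
tips [array([200., 288.]), array([195., 245.]), array([171., 286.]), array([165., 244.]), array([380., 288.]), array([385., 246.]), array([408., 286.]), array([415., 245.])]
tin top c [299. 154.] plate top [191. 132.] [153. 169.] ledge corner [379. 174.] [291.  63.] rim end [309. 232.]
```

The projections match to within a few pixels. I'll correct the offset and go down.

```bash
python3 -m creep '0 0 0.5 0.002 -0.01 0 0; 0 0 0.5 0.002 -0.01 0.05 0; 0 0 0.5 0.002 -0.01 0.08 0; 0 0 0.5 0.002 -0.01 0.11 0; 0 0 0.5 0.002 -0.01 0.13 0; 0 0 0.5 0.002 -0.01 0.14 0; 0 0 0.5 0.002 -0.01 0.14 0'
python3 - <<'E'
from h import *
to(0,0,150,-24.8)
a=snap('scene','s2');b=snap('wrist','w2')
cv2.imwrite('pics/v2.png',np.hstack([cv2.resize(b['img'],(400,300)),cv2.resize(a['img'][150:300,210:410],(400,300))])[:,:,::-1])
E
```

```text
clock: 2.45
eef_pos: [445.2, -204.7, 151.0]
tcp_rot: [-3.142, 0.001, -0.434]
contact_force: [0.2, -0.3, 0.4]
opening: 0.995
grasp_force: 0.0
t 2.45 caddy [-77.9  -0.3 151. ] rpy [-1.80e+02  1.00e-01 -2.49e+01] th 40.1 F [ 0.2 -0.3  0.4] op 0.9952867253882829
shift m [ 0.0594 -0.0504  0.001 ] turn [-0.    0.05 -0.07]
```

View pics/v2.png

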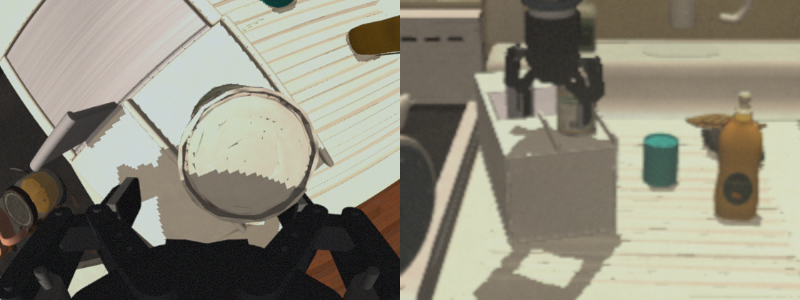

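The wrist half shows the right finger just behind the tin, around (290,215), and the left finger at (120,200) clear of the plate. I'll start the push.

```bash
python3 -m creep '0 0 0 0.0038 -0.0032 0 0; 0 0 0 0.0076 -0.0065 0 0; 0 0 0 0.0114 -0.0097 0 0; 0 0 0 0.0152 -0.0129 0 0; 0 0 0 0.019 -0.0162 0 0; 0 0 0 0.0229 -0.0194 0 0; 0 0 0 0.0267 -0.0226 0 0; 0 0 0 0.0305 -0.0259 0 0'
python3 - <<'E'
from h import *
to(0,0,150,-24.8)
a=snap('scene','s3');b=snap('wrist','w3')
cv2.imwrite('pics/v3.png',np.hstack([cv2.resize(b['img'],(400,300)),cv2.resize(a['img'][150:300,210:410],(400,300))])[:,:,::-1])
E
```

```text
clock: 3.55
eef_pos: [483.7, -194.3, 152.1]
tcp_rot: [3.14, 0.001, -0.433]
contact_force: [-10.7, -4.4, 8.5]
opening: 1.001
grasp_force: 2.0
t 3.55 caddy [-38.1  -0.4 152.1] rpy [179.9   0.  -24.8] th 40.0 F [-10.7  -4.4   8.5] op 1.0013757806667565
shift m [ 0.0289 -0.0248  0.002 ] turn [ 0.09  0.03 -0.02]
```

View pics/v3.png

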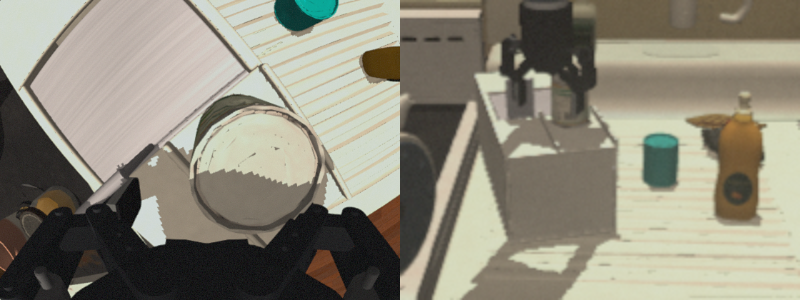

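The flap seems to be tilting: the reaction on the finger points back and up. I'll measure the flap angle and the tin's place with the wrist depth image.

```bash
cat >> h.py <<'E'
def wcloud(d):
    K=d['K'];z=d['range_z'];v,u=np.mgrid[:z.shape[0],:z.shape[1]].astype(float);u-=K[0,2];v-=K[1,2]
    rr=np.hypot(u,v)+1e-9;t=np.tan(rr/K[0,0])*z/rr
    p=np.stack([u*t,-v*t,-z],-1);T=d['world_from_camera'];w=p@T[:3,:3].T+T[:3,3]-O;w=C.inv().apply(w.reshape(-1,3)).reshape(w.shape);w[z==0]=np.nan;return w
def flap(d):
    w=wcloud(d);x,y,z=np.moveaxis(w,-1,0)
    for v,u in ((100,150),(60,200),(60,120),(100,250)): print(u,v,w[v,u].round(0))
    m=(abs(z-211)<6)&(y<15)&(y>-80)&(x<80)&(x>-110); P=w[m][:,:2].astype(np.float32)
    if len(P)>50: print('tin top',cv2.minEnclosingCircle(P),np.median(w[m][:,2]))
    m=(x>15)&(x<100)&(y<0)&(y>-65)&(z<150)&(z>0); P=w[m]
    if len(P)>50: print('flap slope',np.arctan(-np.polyfit(P[:,0],P[:,2],1)[0]),len(P))
E
python3 -c "
from h import *
flap(load('w3'))"
```

```text
150 100 [ 66.   4. 138.]
200 60 [ 63. -29. 137.]
120 60 [ 97.   3. 135.]
250 100 [ 31. -34. 139.]
tin top ((-43.55270004272461, -38.6119270324707), 44.25251388549805) 209.5152221775166
flap slope 0.04120500873458313 19591
```

Run:
```python
from h import *
flap(load('w2')); d=load('w3'); w=wcloud(d)
s=load('s3'); a=d['img'][170:350,80:280];b=s['img'][165:225,235:315]
cv2.imwrite('pics/c3.png',np.hstack([cv2.resize(a,(400,360)),cv2.resize(b,(400,360),interpolation=cv2.INTER_CUBIC)])[:,:,::-1])
for v,u in ((230,180),(240,160),(255,150),(260,180),(270,165),(290,180),(250,300),(200,380)): print(u,v,w[v,u].round(0))
```

```text
150 100 [ 25.   3. 141.]
200 60 [ 22. -29. 140.]
120 60 [ 54.   1. 141.]
250 100 [ -9. -34. 141.]
tin top ((-71.9721908569336, -44.00151443481445), 41.492454528808594) 209.48336748784484
flap slope -2.4004214650899346e-05 11424
180 230 [  8.  13. 187.]
160 240 [  9.  51. 140.]
150 255 [ 10.  21. 200.]
180 260 [ -1.  26. 181.]
165 270 [  1.  28. 191.]
180 290 [ -9.  30. 190.]
300 250 [-17. -22. 210.]
380 200 [-20. -49. 210.]
```

View pics/c3.png

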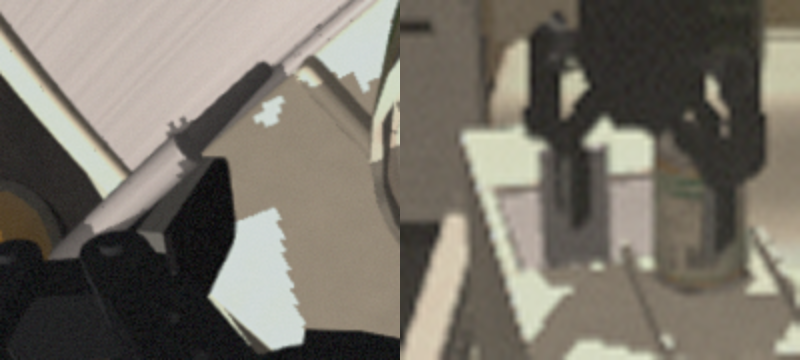

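```bash
python3 -m creep '0 0 0 0 0 0 0; 0 0 0 0 0 0 0'
python3 - <<'E'
from h import *
s,_=status(); print(s['wrist_torque'])
d=snap('wrist','w4'); flap(d); w=wcloud(d); img=d['img'].astype(int)
m=(abs(w[...,2]-210)<4)&(img.sum(-1)>150)&(w[...,1]<0)&(w[...,1]>-80)&(w[...,0]>-80)&(w[...,0]<40)
m=cv2.morphologyEx(m.astype(np.uint8),cv2.MORPH_OPEN,np.ones((5,5)))>0
P=w[m]; print('tin x,y range',np.percentile(P,[1,99],0))
E
```

```text
clock: 3.9
eef_pos: [483.7, -194.3, 151.9]
tcp_rot: [3.141, 0.0, -0.433]
contact_force: [-6.3, -2.9, 5.1]
opening: 1.001
grasp_force: 1.5
t 3.9 caddy [-38.   -0.3 151.9] rpy [179.9   0.  -24.8] th 40.0 F [-6.3 -2.9  5.1] op 1.001069249895572
[-0.38607855  0.64302735 -0.08956217]
150 100 [ 66.   4. 137.]
200 60 [ 62. -29. 138.]
120 60 [ 95.   3. 137.]
250 100 [ 30. -34. 139.]
tin top ((-43.56318664550781, -38.07119369506836), 44.57233428955078) 209.62249049295383
flap slope 0.03410161582922064 19642
tin x,y range [[-53.98793794 -63.62739294 207.63702906]
 [ -0.68602074 -10.92716612 212.80867418]]
```

The tin has moved to caddy x -27 and is upright. The upward force and the torque about z suggest the gripper is resting on the tin's top edge, so I'll raise it a little.

```bash
python3 -m creep '0 0 0 0 0 -0.004 0; 0 0 0 0 0 -0.004 0; 0 0 0 0 0 -0.004 0'; python3 -c "
from h import *
s,_=status(); print(s['wrist_torque'])"; python3 -m creep '0 0 0 0 0 -0.004 0; 0 0 0 0 0 -0.004 0; 0 0 0 0 0 -0.004 0'; python3 -c "
from h import *
s,_=status(); print(s['wrist_torque']); flap(snap('wrist','w5'))"
```

```text
clock: 4.32
eef_pos: [484.0, -193.8, 155.4]
tcp_rot: [-3.142, 0.0, -0.433]
contact_force: [-3.8, -0.9, 1.7]
opening: 1.0
grasp_force: 1.9
t 4.325 caddy [-37.6   0.  155.4] rpy [-180.     0.   -24.8] th 40.0 F [-3.8 -0.9  1.7] op 0.9997111500887131
[-0.07303759  0.46377574  0.08727867]
clock: 4.7
eef_pos: [484.0, -193.9, 159.4]
tcp_rot: [-3.142, -0.0, -0.433]
contact_force: [-3.3, -1.0, -0.2]
opening: 1.0
grasp_force: 1.8
t 4.7 caddy [-37.6  -0.  159.4] rpy [-180.    -0.   -24.8] th 40.0 F [-3.3 -1.  -0.2] op 1.0002357356207645
[-0.02615012  0.52673832  0.13431933]
150 100 [ 69.   7. 137.]
200 60 [ 65. -28. 138.]
120 60 [100.   5. 136.]
250 100 [ 32. -33. 138.]
tin top ((-37.60171127319336, -42.42811584472656), 39.370269775390625) 209.47248296914321
flap slope 0.03714502672009239 18364
```

Confirmed: the vertical force is gone. I'll continue 15 mm and check the flap angle.

```bash
python3 -m creep '0 0 0 0.0038 -0.0032 0 0; 0 0 0 0.0076 -0.0065 0 0; 0 0 0 0.0114 -0.0097 0 0; 0 0 0 0.0114 -0.0097 0 0'
python3 - <<'E'
from h import *
s,_=status(); print(s['wrist_torque'])
d=snap('wrist','w6'); flap(d); w=wcloud(d); img=d['img'].astype(int)
m=(abs(w[...,2]-210)<4)&(img.sum(-1)>150)&(w[...,1]<0)&(w[...,1]>-80)&(w[...,0]>-80)&(w[...,0]<50)
m=cv2.morphologyEx(m.astype(np.uint8),cv2.MORPH_OPEN,np.ones((5,5)))>0
P=w[m]; print('tin x,y range',np.percentile(P,[1,99],0))
E
```

```text
clock: 5.25
eef_pos: [497.5, -190.0, 158.7]
tcp_rot: [3.141, 0.002, -0.433]
contact_force: [-6.2, -3.1, -2.7]
opening: 1.001
grasp_force: 2.8
t 5.25 caddy [-23.6   0.2 158.7] rpy [ 1.799e+02  1.000e-01 -2.480e+01] th 40.0 F [-6.2 -3.1 -2.7] op 1.0014177967358495
[-0.47534776  1.01967072  0.13399152]
150 100 [ 93.  16. 107.]
200 60 [ 88. -24. 108.]
120 60 [181.  44.   6.]
250 100 [ 47. -32. 123.]
tin top ((-24.097074508666992, -43.12442398071289), 40.72063446044922) 209.6524795702752
flap slope 0.34584456573931965 16133
tin x,y range [[-40.52046025 -62.54513568 207.55919427]
 [ 13.07757997  -9.85312475 212.96791754]]
```

The flap is at 0.35 rad with the tin at -14, so step 1 is met. I'll push on until the tin drops.

```bash
python3 -m creep '0 0 0 0.0038 -0.0032 0 0; 0 0 0 0.0076 -0.0065 0 0; 0 0 0 0.0114 -0.0097 0 0; 0 0 0 0.0152 -0.0129 0 0; 0 0 0 0.018 -0.0153 0 0; 0 0 0 0.0198 -0.0168 0 0; 0 0 0 0.0198 -0.0168 0 0; 0 0 0 0.0198 -0.0168 0 0'
python3 - <<'E'
from h import *
s,_=status(); print(s['wrist_torque'])
d=snap('wrist','w7'); flap(d); a=snap('scene','s7')
cv2.imwrite('pics/v7.png',np.hstack([cv2.resize(d['img'],(400,300)),cv2.resize(a['img'][150:300,210:410],(400,300))])[:,:,::-1])
E
```

```text
clock: 6.3
eef_pos: [523.4, -183.1, 159.4]
tcp_rot: [3.142, -0.0, -0.433]
contact_force: [-4.6, -1.2, 2.1]
opening: 1.001
grasp_force: 2.4
t 6.3 caddy [3.300e+00 1.000e-01 1.594e+02] rpy [180.   -0.  -24.8] th 40.0 F [-4.6 -1.2  2.1] op 1.000623005930839
[-0.11876875  0.71939285  0.14628241]
150 100 [153.  47.   7.]
200 60 [130. -20.  59.]
120 60 [139.   4. 141.]
250 100 [ 87. -24.   4.]
tin top ((-26.148244857788086, -45.119625091552734), 12.169177055358887) 210.22583064975572
flap slope 0.9430697721909183 11734
```

View pics/v7.png

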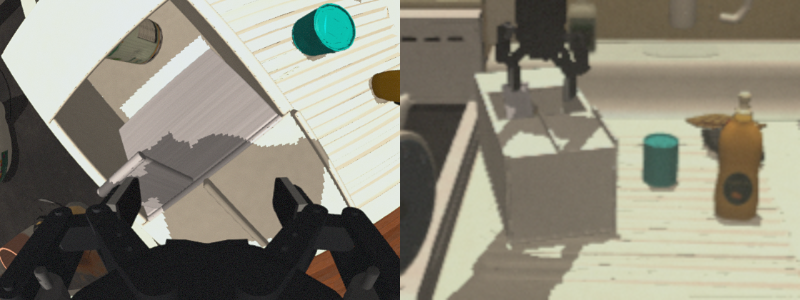

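The tin is lying inside the caddy, seen at (140,45) under the deck, and the ledge is empty. I'll back off slowly so the flap can close, then go up.

```bash
python3 -m creep '0 0 0 -0.0076 0.0065 0 0; 0 0 0 -0.0152 0.0129 0 0; 0 0 0 -0.023 0.0194 0 0; 0 0 0 -0.0305 0.0259 0 0; 0 0 0 -0.038 0.0323 0 0; 0 0 0 -0.0457 0.0388 0 0; 0 0 0 -0.0533 0.0453 0 0; 0 0 0 -0.061 0.0517 0 0'
python3 -m creep '0 0 0 0 0 -0.03 0; 0 0 0 0 0 -0.07 0; 0 0 0 0 0 -0.11 0; 0 0 0 0 0 -0.14 0; 0 0 0 0 0 -0.14 0; 0 0 0 0 0 -0.14 0; 0 0 0 0 0 -0.14 0; 0 0 0 0 0 -0.14 0'
python3 - <<'E'
from h import *
status(); b=snap('top','t8');w=cloud(b)-O; w=C.inv().apply(w.reshape(-1,3)).reshape(w.shape); x,y,z=np.moveaxis(w,-1,0)
m=(x>20)&(x<105)&(abs(y)<60); P=w[m]; print('flap z',np.nanpercentile(P[:,2],[2,50,98]),np.polyfit(P[:,0],P[:,2],1))
flap(snap('wrist','w8'))
cv2.imwrite('pics/t8.png',b['img'][:,:,::-1])
E
```

```text
clock: 7.4
eef_pos: [445.8, -204.5, 159.3]
tcp_rot: [-3.142, -0.0, -0.434]
contact_force: [0.4, 0.2, 0.8]
opening: 0.997
grasp_force: 0.0
clock: 8.4
eef_pos: [446.0, -204.1, 298.4]
tcp_rot: [-3.142, 0.002, -0.434]
contact_force: [0.1, -0.3, -0.6]
opening: 0.998
grasp_force: 0.0
t 8.4 caddy [-7.700e+01  1.000e-01  2.984e+02] rpy [-1.80e+02  1.00e-01 -2.48e+01] th 40.0 F [ 0.1 -0.3 -0.6] op 0.9975582991197088
flap z [136.82518202 141.03905035 145.11994234] [4.39905332e-03 1.40748948e+02]
150 100 [ 75.  48. 141.]
200 60 [ 68. -14. 141.]
120 60 [131.  46. 141.]
250 100 [  7. -24. 140.]
flap slope 0.0003370349601705303 5915
```

View pics/t8.png

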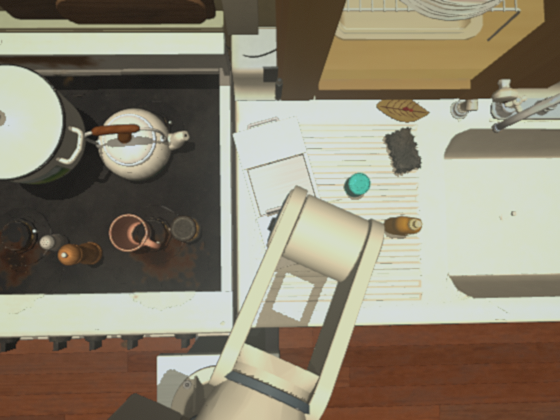

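The flap is shut and level, with a measured slope of about 0. The mug (130,232), jar (185,229), soap bottle (403,225) and turquoise tin (358,184) have not moved, and the robot is clear of everything.

```bash
python3 -c "
from rig import r
print(r.sign_off())"
```

```text
the job is handed in; nothing more can be done
None
```

The tin is inside the caddy, the flap has closed behind it, nothing else was moved, and the job is handed in at about 8.5 s; the hand-in gave no verdict.

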